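Tighten the clamp on the blue cooling block

ROBOT

A 7-joint arm with a two-finger parallel gripper is mounted at the origin on a cart in front of the work surface, level with it; the furniture and walls round the work are solid. World frame = base frame: x ahead of the robot, y to its left, z up, the work surface at z = 0. Lengths are in m, angles in rad, forces in N, time in s.
With the tool pointing down it reaches from about 0.4 to 0.9 m from the base axis. Payload 5.5 kg.
Tool frame: the origin (TCP) lies midway between the tips of the shut fingers; the grasp point (between the pads) lies hold_point_z behind it (hold_point_z is the distance from the TCP to the grasp point, in m); z points along the fingers, y is the line along which they close (so a half turn about z gives the same grasp; the last joint's range is limited). The gripper opens to 92 mm and grips with 3 to 60 N. Pads are 19 mm wide; open, the fingers measure 130 mm over their backs; the gripper's body (75 mm by 190 mm) begins 47 mm behind the grasp point.
Start: joints at [1.461, 0.501, -0.427, 1.55, 0.221, 1.138, -0.21], TCP at [0.237, -0.605, 0.227] pointing down, gripper open.
Joint ranges: [-2.88, 2.88], [-0.31, 2.03], [-1.54, 1.56], [0.2, 2.42], [-1.41, 4.55], [0.19, 2.02], [-2.57, 2.57]. Speed limits (rad/s): [2.57, 2.57, 3.14, 3.14, 3.14, 3.14, 3.14].

INTERFACE

Orientations are given as a unit quaternion [w, x, y, z].
In Python, from station import observe, camera, finish_job, search_frame, tip_of, hold_point_z gives the robot as it stands.
- The arm moves only by the tool carry_out, never from a script. Its argument "targets" is a list of rows, each a list of 2 entries, a list of its own where there are three numbers: the shift along the tool's x, y, z in cm, then the turn, a rotation vector about the tool's x, y, z in degrees. A call has 1 to 20 rows; each row shifts and turns the commanded pose from where the row before left it, along the tool's axes as they then stand; what a row does not reach is not made up. A row lasts 1/12 s, in which the tool goes at most 41.7 mm and 7.16 degrees, less where a joint would pass 70% of its speed; a pose out of reach is approached as far as the arm can. A call is refused whole if a number of a shift passes 4.17 or a number of a turn 7.16, either way. A call with a gripper value outside its range is refused whole. "jaw" is the finger opening in cm, from 0 to 9.18, set as the call begins (left out, the last holds). The fingers move at their own pace and stop on an object; "newtons" is the grip in N (left out, the last holds). Time passes only in rows, so rows that do not move let the fingers close. It gives the time, the measured TCP pose, the force, the opening and the grip force at its end, in the units of the state.
- observe(): the state, without advancing time (a new reading comes with each control period).
- camera(name): name is "scene" or "top"; returns a dict with "color" (384x512x3 uint8, red, green, blue), "intrinsics" (3x3 intrinsics, pixels), "R" (3x3) and "t" (3): a world point X has camera coordinates R X + t. Camera axes: x right, y down, z forward; pixel columns grow to the right and rows downward; lengths in m; the calibration is good to about 2 mm. A picture is of the moment at which its call begins. There is no depth.
- finish_job(): hands the job in; it is judged then, once.
Trained networks look in a picture, given as the dict that the camera call returned (one of the last four; its "shot" number tells which), for a name from the list of things; names that differ only in an ending like _2 or _b are one class to them, and where a whole thing is asked for, a point or a joint stands for the part that bears it (a point fixed in the world has none). Each returns a list of dicts, best first, with "score" (0 to 1); they miss things now and then, are a little off and sometimes report something else, mostly with a low value. They report only what shows in the picture. A call takes as long as a camera call.
- search_frame(picture, query): "box" ([left, top, right, bottom] in pixels, round what is visible of it).
- tip_of(picture, query): "pixel" ([column, row] in pixels: a listed point, or the origin of a listed thing).
The state is a dict: "time": time; "joint_positions": joint angles; "joint_velocities": joint speeds; "joint_torque": joint torques, N m; "position": TCP position; "orientation": TCP orientation; "contact_force": force on the tool from outside, world axes, zero at the start; "wrist_torque": the same for the moment, N m; "grip_width": opening from 0.0 (shut) to 1.0 (fully open); "finger_force": force on a finger pad.
Only numpy, scipy, OpenCV 4.12 (cv2) and the standard library are available. Lean on these libraries where they do the work, as an engineer would, in place of code of your own. Each camera call takes 0.05 s, during which the arm holds its last target. There are 200 camera calls.

TASK

Two bridge clamps stand on the bench, one holding the dark blue cooling block, the other a pale grey rack. Tighten the black hand knob of the clamp that holds the blue block, clockwise seen from above, until it bites and the resistance rises sharply, then give it a further 30 degrees (one division of its dial, give or take 10 degrees) and no more, and let go with the screw left tight. Do not turn the other clamp's knob.

Things in the scene. Friction and masses are not known exactly. Their poses are not given: they have to be found in the camera images.
- clamp_grip (a point): Grip point on the upright axis of the blue block's clamp knob, 130 mm above the bench. Black bar grip: 46 mm along x (turns with it), 18 thick along y, spans 103-147 mm height, on a disc 44 mm across, its top 27 mm below this point. The knob is the clamp's highest part; round it all is below 95 mm. Clamp fixed, base 136x120 mm, left or right of the other. Block 62x96x34, dark blue.
- clamp_knob (a joint): Turn of that knob relative to the index ring's screw under it, rad, growing clockwise from above. Starts at 0.15 to 0.75 and turns freely (0.025 N m) up to 1.0, where the screw bites; beyond, it stays at 1.0 and carries the ring along against 0.28 N m. The screw is slightly springy: the ring lags the knob by up to 0.05 rad. Stays where left. Below 0 it would turn the ring back.
- clamp_ring (a joint): Turn of that clamp's steel index ring (59 mm across, under the knob's disc) on the black dial, rad, growing clockwise from above: the extra turn since the bite. 0 at the start; moves only with the bitten knob, stays where left. Its yellow pointer starts at the first of two red ticks, on the side away from the post; the second is 30 degrees (0.52 rad) on, clockwise.
- spare_tip (a point): Point on top of the other clamp's knob, on its white line, 20 mm from that knob's axis, 147 mm above the bench. That clamp has the same make and size but holds a pale grey rack (72x92x42 mm); its knob must not be turned.

How it is judged:
At the end, for the whole second after the job is handed in: The index ring of the clamp on the blue block has been carried on by 14 to 46 degrees (0.25 to 0.80 rad) past the bite, and its knob has not been backed off by more than 10 degrees (clamp_knob above 0.82 rad) (value of joint clamp_ring between 0.25 and 0.8 rad and value of joint clamp_knob above 0.82 rad); the robot touches nothing.
It fails at once if the clamp is overtightened: more than 48 degrees past the bite (value of joint clamp_ring above 0.84 rad).
It fails at once if the other clamp's knob is turned (its tip moves more than 6 mm) (distance of spare_tip from where it was at the start of the episode above 0.006 m).
It also fails if it takes over 35 s, if anything falls off the work surface, if the arm or the gripper's body presses on something with over 40 N, if the wrist force passes 120 N, or if a joint passes its speed limit or range.

## Working session

There is one attempt and no reset: what is moved stays moved. The work goes in short steps, Python scripts to look and compute and a tool call to move; the robot and the scene stay as the last step left them, time stands still between calls to the robot, and variables do not carry over. Pictures are saved under pics/ and viewed, at most 10 in all, crops included, and the job is handed in when it is done.

Besides the shell and the picture viewer there is one more tool, called after "Call:" by a JSON object that holds its "fn" and its "kwargs", one argument or row to a line. carry_out: Moves the arm, as the interface text tells. Its arguments: {"type":"object","properties":{"targets":{"type":"array","items":{"type":"array"}},"jaw":{"type":"number"},"newtons":{"type":"number"}},"required":["targets"]}

```bash
mkdir -p pics; cat > h.py <<'E'
import numpy as np,cv2
from station import *
def ray(c,px,z):
    K,R,t=map(np.array,(c["intrinsics"],c["R"],c["t"]))
    d=R.T@np.linalg.solve(K,[px[0],px[1],1.]);o=-R.T@t
    return (o+d*(z-o[2])/d[2]).round(4)
def proj(c,X):
    p=np.array(c["intrinsics"])@(np.array(c["R"])@np.array(X)+c["t"]);return (p[:2]/p[2]).round(1)
E
python3 - <<'E'
from h import *
s=observe();print(s["position"],s["orientation"],hold_point_z,s["time"],s["grip_width"])
ims=[]
for n in("scene","top"):
    c=camera(n);ims.append(c["color"])
    for q,z in(("clamp_grip",.13),("spare_tip",.147)):
        for r in tip_of(c,q)[:3]:print(n,q,r,ray(c,r["pixel"],z))
    for q in("clamp_grip","clamp_ring","spare_tip"):print(n,q,search_frame(c,q)[:2])
    cv2.imwrite(f"pics/{n}0.png",cv2.resize(c["color"][:,:,::-1],(800,600),interpolation=cv2.INTER_CUBIC))
    print(np.array(c["R"]).round(2).tolist(),c["t"])
E
```

```text
[ 0.23645369 -0.60471744  0.22568693] [-9.50450874e-04  9.82671773e-01  1.85351726e-01 -1.46336222e-04] 0.0188 0.0 0.9986728812281432
scene clamp_grip {'pixel': [268.4, 147.2], 'score': 0.84} [ 0.6018 -0.1676  0.13  ]
scene spare_tip {'pixel': [244.9, 281.2], 'score': 0.85} [0.4403 0.1693 0.147 ]
scene clamp_grip [{'box': [262.1, 139.5, 281.8, 168.8], 'score': 0.93}]
scene clamp_ring [{'box': [257.6, 137.7, 279.2, 169.1], 'score': 0.79}]
scene spare_tip [{'box': [228.4, 262.2, 249.8, 297.4], 'score': 0.76}]
[[-0.83, -0.55, 0.01], [-0.41, 0.61, -0.68], [0.37, -0.57, -0.73]] [0.4481963  0.32819365 0.78602955]
top spare_tip {'pixel': [187.1, 235.8], 'score': 0.83} [0.441  0.1657 0.147 ]
top clamp_grip [{'box': [313.5, 157.8, 328.9, 183.0], 'score': 0.85}]
top clamp_ring [{'box': [310.4, 159.7, 332.7, 185.0], 'score': 0.68}]
top spare_tip [{'box': [185.8, 219.7, 199.8, 239.9], 'score': 0.5}]
[[-0.02, -1.0, -0.03], [-0.98, 0.02, -0.18], [0.18, 0.02, -0.98]] [0.0169828  0.55998113 0.91050615]
```

View pics/top0.png

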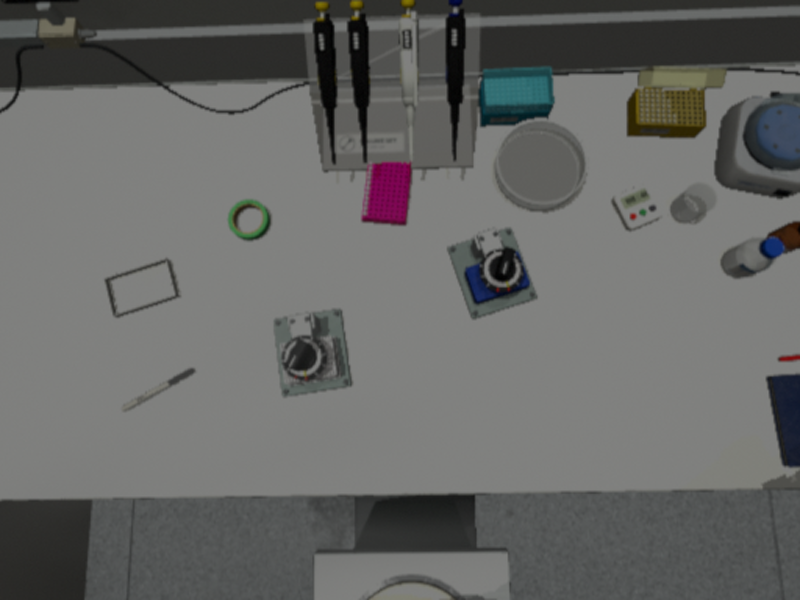

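View pics/scene0.png

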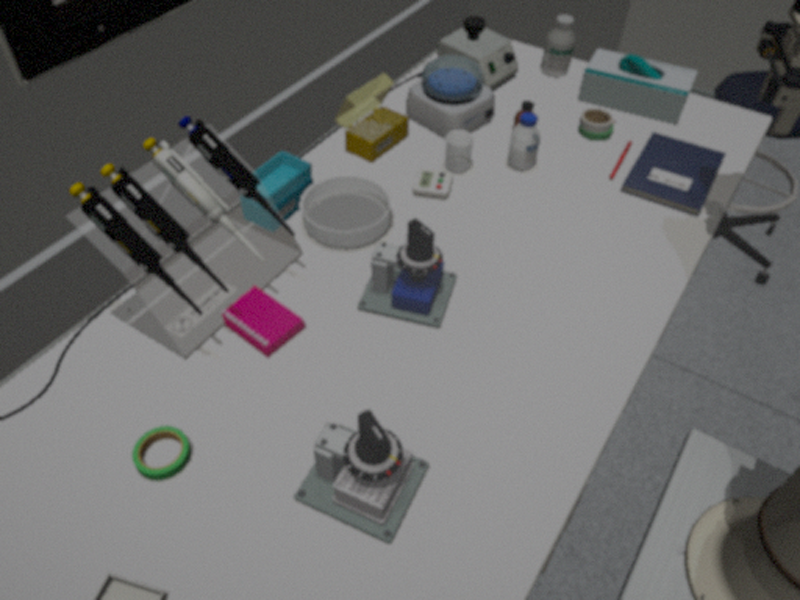

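```bash
python3 - <<'E'
from h import *
c=camera("top");print(ray(c,(321.2,170.4),.13),tip_of(c,"clamp_grip"))
im=c["color"][:,:,::-1];cv2.imwrite("pics/topc.png",cv2.resize(im[130:220,275:375],(800,600)[:1]+(720,),interpolation=cv2.INTER_CUBIC)[:600])
E
```

```text
[ 0.5925 -0.1527  0.13  ] [{'pixel': [322.2, 167.9], 'score': 0.74}]
```

View crop.

The top view shows the blue clamp at about (500,268) of 800x600, with the post above it and the grip tilted. The grey rack clamp is at about (303,356). The scene view agrees.

View pics/topc.png

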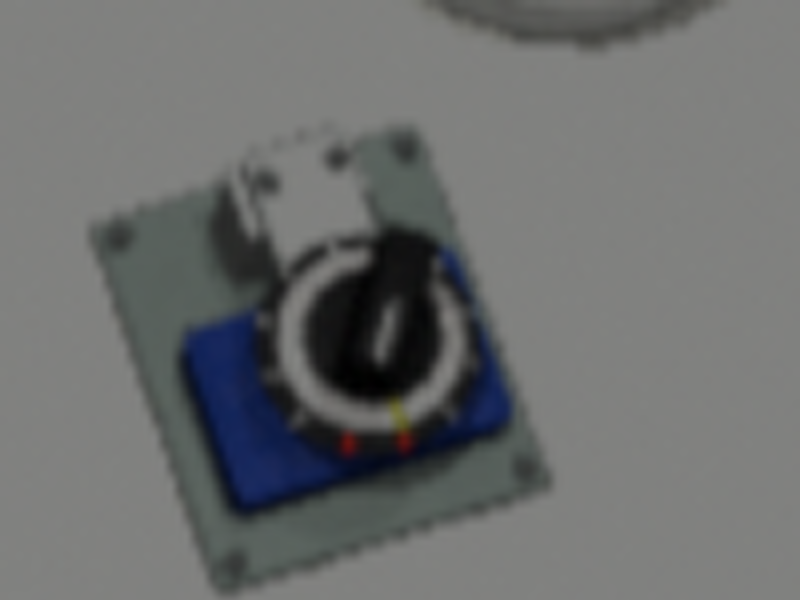

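```bash
python3 - <<'E'
from h import *
for i in range(2):
  for n in("top","scene"):
    c=camera(n)
    for r in tip_of(c,"clamp_grip")[:1]:print(n,r,ray(c,r["pixel"],.13))
im=c["color"][:,:,::-1];cv2.imwrite("pics/scc.png",cv2.resize(im[125:215,215:315],(660,594),interpolation=cv2.INTER_CUBIC))
c=camera("top")
print(ray(c,(321.2,170.4),.147),[ray(c,(275+x/8,130+y/8),.147) for x,y in((0,0),(100,0),(0,100))])
E
```

```text
top {'pixel': [323.5, 167.7], 'score': 0.57} [ 0.5991 -0.1585  0.13  ]
scene {'pixel': [271.3, 149.3], 'score': 0.65} [ 0.5923 -0.1652  0.13  ]
top {'pixel': [320.5, 167.3], 'score': 0.57} [ 0.6002 -0.1514  0.13  ]
scene {'pixel': [271.1, 149.0], 'score': 0.78} [ 0.5932 -0.1658  0.13  ]
[ 0.5884 -0.1501  0.147 ] [array([ 0.6916, -0.0438,  0.147 ]), array([ 0.6907, -0.074 ,  0.147 ]), array([ 0.66 , -0.043,  0.147])]
```

The crop shows the ring centred at about (374,333), the yellow pointer and first red tick at (400,430), and the second tick at (348,445). The bar leans about 15° right of image-up.

```bash
python3 - <<'E'
from h import *
c=camera("top");f=lambda x,y:(275+x/8,130+y/8)
for z in(.09,.1):print("ring",ray(c,f(374,333),z))
ctr=ray(c,f(374,333),.097)
a,b=ray(c,f(380,360),.147),ray(c,f(393,305),.147);print(a,b,np.degrees(np.arctan2(*(b-a)[1::-1])))
a,b=ray(c,f(345,380),.147),ray(c,f(385,240),.147);print(np.degrees(np.arctan2(*(b-a)[1::-1])))
im=c["color"][:,:,::-1].copy();s=6
big=cv2.resize(im[130:220,275:375],(600,540),interpolation=cv2.INTER_CUBIC)
def draw(big,c,off,th):
    for z,col in((.103,(0,255,0)),(.147,(0,255,255))):
        P=[]
        for u,v in((23,9),(23,-9),(-23,-9),(-23,9)):
            X=[ctr[0]+(u*np.cos(th)-v*np.sin(th))/1e3,ctr[1]+(u*np.sin(th)+v*np.cos(th))/1e3,z]
            P.append((proj(c,X)-off+.5)*s)
        cv2.polylines(big,[np.int32(P)],True,col,1)
th=np.radians(-14)
draw(big,c,np.array([275,130]),th)
c2=camera("scene");i2=c2["color"][:,:,::-1];p=proj(c2,[*ctr[:2],.13]).astype(int);print(p)
o=np.array([p[0]-30,p[1]-45]);b2=cv2.resize(i2[o[1]:o[1]+90,o[0]:o[0]+33],(198,540),interpolation=cv2.INTER_CUBIC)
o=np.array([p[0]-16,p[1]-45]);b2=cv2.resize(i2[o[1]:o[1]+90,o[0]:o[0]+33],(198,540),interpolation=cv2.INTER_CUBIC)
draw(b2,c2,o,th)
cv2.imwrite("pics/ov.png",np.hstack([big,b2]))
E
```

```text
ring [ 0.599  -0.1601  0.09  ]
ring [ 0.5966 -0.1586  0.1   ]
[ 0.5772 -0.1526  0.147 ] [ 0.5938 -0.1572  0.147 ] -15.488501442909705
-18.231050112455236
[268 149]
```

View pics/ov.png

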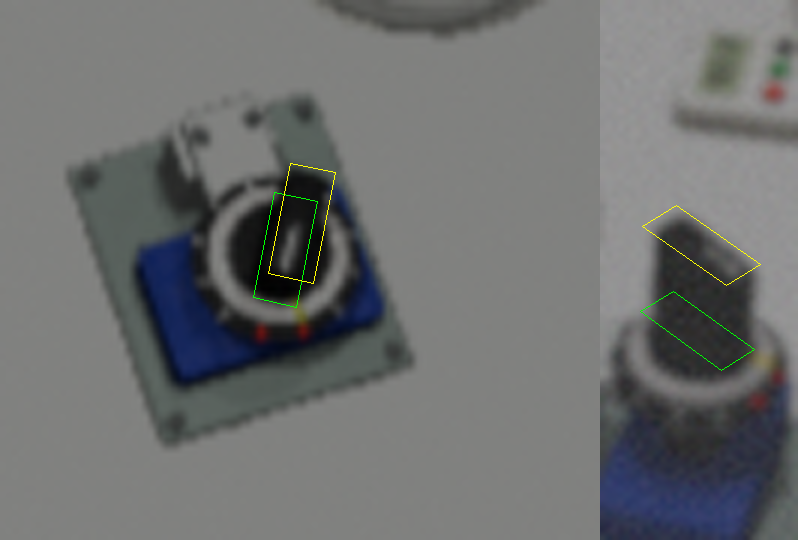

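The outline fits at centre about (0.597, -0.159), with the bar at about -16° yaw. I'll travel high first, then turn.

Call:
{"fn": "carry_out", "kwargs": {
  "targets": [
    [[3.1, -1.77, 0], [0, 0, 0]],
    [[3.1, -1.77, 0], [0, 0, 0]],
    [[3.1, -1.77, 0], [0, 0, 0]],
    [[3.1, -1.77, 0], [0, 0, 0]],
    [[3.1, -1.77, 0], [0, 0, 0]],
    [[3.1, -1.77, 0], [0, 0, 0]],
    [[3.1, -1.77, 0], [0, 0, 0]],
    [[3.1, -1.77, 0], [0, 0, 0]],
    [[3.1, -1.77, 0], [0, 0, 0]],
    [[3.1, -1.77, 0], [0, 0, 0]],
    [[3.1, -1.77, 0], [0, 0, 0]],
    [[3.1, -1.77, 0], [0, 0, 0]],
    [[3.1, -1.77, 0], [0, 0, 0]],
    [[3.1, -1.77, 0], [0, 0, 0]],
    [[3.1, -1.77, 0], [0, 0, 0]],
    [[3.1, -1.77, 0], [0, 0, 0]]
  ],
  "jaw": 9.18
}}

```text
time: 2.58
position: [0.5965, -0.1596, 0.2269]
orientation: [0.0, 0.983, 0.185, 0.0]
contact_force: [-0.1, 1.0, 0.9]
grip_width: 0.998
finger_force: 0.0
```

Call:
{"fn": "carry_out", "kwargs": {
  "targets": [
    [[0, 0, 0], [0, 0, -7.1]],
    [[0, 0, 0], [0, 0, -7.1]],
    [[0, 0, 0], [0, 0, -7.1]],
    [[0, 0, 0], [0, 0, -7.1]],
    [[0, 0, 0], [0, 0, -7.1]],
    [[0, 0, 0], [0, 0, -7.1]],
    [[0, 0, 0], [0, 0, -7.1]],
    [[0, 0, 0], [0, 0, -7.1]],
    [[0, 0, 0], [0, 0, -7.1]],
    [[0, 0, 0], [0, 0, -7.1]],
    [[0, 0, 0], [0, 0, -7.1]],
    [[0, 0, 0], [0, 0, -7.1]],
    [[0, 0, 0], [0, 0, -7.1]],
    [[0, 0, 0], [0, 0, -7.1]],
    [[0, 0, 0], [0, 0, -7.1]],
    [[0, 0, 0], [0, 0, -7.1]],
    [[0, 0, 0], [0, 0, -7.1]],
    [[0, 0, 0], [0, 0, -7.1]],
    [[0, 0, 0], [0, 0, -7.1]],
    [[0, 0, 0], [0, 0, -7.1]]
  ]
}}

```text
time: 4.25
position: [0.5955, -0.1612, 0.2268]
orientation: [0.0, 0.142, 0.99, -0.0]
contact_force: [-0.2, -0.5, -0.1]
grip_width: 1.001
finger_force: 0.0
```

```bash
cat >> h.py <<'E'
from scipy.spatial.transform import Rotation as Ro
def st(goal=None):
    s=observe();w,x,y,z=s["orientation"];R=Ro.from_quat([x,y,z,w]).as_matrix()
    print("t",round(s["time"],2),"p",np.round(s["position"],4),"yaw",round(np.degrees(np.arctan2(R[1,0],R[0,0])),2),"tilt",R[2].round(3),"q",np.round(s["joint_positions"],2),"F",np.round(s["contact_force"],1),"M",np.round(s["wrist_torque"],2),"w",round(s["grip_width"]*91.8,1),s["finger_force"])
    if goal is not None:print("shift cm",(R.T@(np.array(goal)-s["position"])*100).round(2))
    return s,R
E
python3 - <<'E'
from h import *
st([.597,-.159,.112])
c=camera("top");cv2.imwrite("pics/t2.png",cv2.resize(c["color"][110:230,260:400,::-1],(700,600),interpolation=cv2.INTER_CUBIC))
E
```

```text
t 4.25 p [ 0.5955 -0.1612  0.2268] yaw 163.68 tilt [-0. -0. -1.] q [ 0.98  0.68 -1.14  1.62  0.64  1.26  1.01] F [-0.2 -0.5 -0.1] M [ 0.09 -0.13 -0.04] w 91.9 0.0
shift cm [-0.08  0.26 11.48]
```

Call:
{"fn": "carry_out", "kwargs": {
  "targets": [
    [[-0.08, 0.26, 2.5], [0, 0, 0]],
    [[0, 0, 2.5], [0, 0, 0]],
    [[0, 0, 2.5], [0, 0, 0]],
    [[0, 0, 2.0], [0, 0, 0]],
    [[0, 0, 1.2], [0, 0, 0]],
    [[0, 0, 0.7], [0, 0, 0]],
    [[0, 0, 0], [0, 0, 0]]
  ]
}}

```text
time: 4.88
position: [0.5964, -0.1587, 0.1116]
orientation: [-0.001, 0.145, 0.989, 0.0]
contact_force: [-0.7, -0.2, 0.0]
grip_width: 0.999
finger_force: 0.0
```

Call:
{"fn": "carry_out", "kwargs": {
  "targets": [
    [[0, 0, 0], [0, 0, 0]],
    [[0, 0, 0], [0, 0, 0]],
    [[0, 0, 0], [0, 0, 0]],
    [[0, 0, 0], [0, 0, 0]],
    [[0, 0, 0], [0, 0, 0]],
    [[0, 0, 0], [0, 0, 0]],
    [[0, 0, 0], [0, 0, 0]],
    [[0, 0, 0], [0, 0, 0]]
  ],
  "jaw": 0.5,
  "newtons": 6
}}

```text
time: 5.55
position: [0.5971, -0.1587, 0.1128]
orientation: [0.0, 0.145, 0.989, -0.0]
contact_force: [1.1, -0.2, -0.5]
grip_width: 0.468
finger_force: 0.0
```

```bash
python3 - <<'E'
from h import *
st()
for n in("top","scene"):
    c=camera(n);p=proj(c,[.597,-.159,.12]).astype(int);cv2.imwrite(f"pics/{n}3.png",cv2.resize(c["color"][p[1]-45:p[1]+45,p[0]-60:p[0]+60,::-1],(800,600),interpolation=cv2.INTER_CUBIC))
E
```

```text
t 5.55 p [ 0.5971 -0.1587  0.1128] yaw 163.36 tilt [-0. -0. -1.] q [ 0.92  0.79 -1.03  1.71  0.76  1.09  0.92] F [ 1.1 -0.2 -0.5] M [ 0.15 -0.14  0.02] w 43.0 0.0
```

View pics/scene3.png

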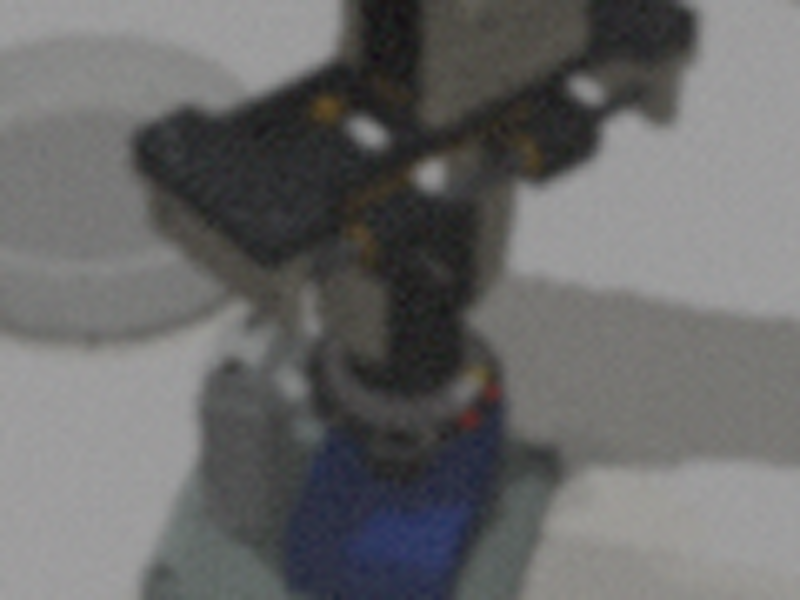

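The fingers straddle the bar, with the grip at about (430,300) and the ring still at its start mark. They haven't closed yet, so I keep closing.

Call:
{"fn": "carry_out", "kwargs": {
  "targets": [
    [[0, 0, 0], [0, 0, 0]],
    [[0, 0, 0], [0, 0, 0]],
    [[0, 0, 0], [0, 0, 0]],
    [[0, 0, 0], [0, 0, 0]],
    [[0, 0, 0], [0, 0, 0]],
    [[0, 0, 0], [0, 0, 0]]
  ]
}}

```text
time: 6.15
position: [0.5973, -0.1572, 0.1128]
orientation: [0.0, 0.144, 0.99, 0.001]
contact_force: [2.1, 5.3, -0.4]
grip_width: 0.199
finger_force: 6.0
```

```bash
python3 -c "
from h import *
st()"
```

```text
t 6.15 p [ 0.5973 -0.1572  0.1128] yaw 163.42 tilt [-0.     0.002 -1.   ] q [ 0.92  0.79 -1.03  1.71  0.76  1.09  0.92] F [ 2.1  5.3 -0.4] M [ 1.29 -0.34 -0.01] w 18.3 6.000159457325935
```

Call:
{"fn": "carry_out", "kwargs": {
  "targets": [
    [[0, 0.1, 0], [0, 0, 0]],
    [[0, 0.1, 0], [0, 0, 0]],
    [[0, 0, 0], [0, 0, 0]],
    [[0, 0, 0], [0, 0, 0]],
    [[0, 0, 0], [0, 0, 0]]
  ],
  "newtons": 45
}}

```text
time: 6.57
position: [0.5974, -0.157, 0.1128]
orientation: [-0.0, 0.145, 0.989, -0.0]
contact_force: [-2.0, 1.8, 2.1]
grip_width: 0.196
finger_force: 45.0
```

```bash
python3 -c "
from h import *
st()"
```

```text
t 6.57 p [ 0.5974 -0.157   0.1128] yaw 163.34 tilt [ 0. -0. -1.] q [ 0.92  0.79 -1.03  1.71  0.76  1.09  0.92] F [-2.   1.8  2.1] M [ 0.62  0.17 -0.01] w 18.0 44.99895393848419
```

Call:
{"fn": "carry_out", "kwargs": {
  "targets": [
    [[0, 0, 0], [0, 0, 4]],
    [[0, 0, 0], [0, 0, 4]],
    [[0, 0, 0], [0, 0, 4]],
    [[0, 0, 0], [0, 0, 0]]
  ]
}}

```text
time: 6.9
position: [0.5974, -0.157, 0.1128]
orientation: [-0.0, 0.249, 0.969, -0.0]
contact_force: [-0.7, 2.8, 1.6]
grip_width: 0.191
finger_force: 45.0
```

```bash
python3 -c "
from h import *
st()"
```

```text
t 6.9 p [ 0.5974 -0.157   0.1128] yaw 151.22 tilt [ 0.    -0.001 -1.   ] q [ 0.9   0.77 -0.99  1.71  0.73  1.07  0.73] F [-0.7  2.8  1.6] M [ 0.67  0.12 -0.01] w 17.5 44.99999821186066
```

Call:
{"fn": "carry_out", "kwargs": {
  "targets": [
    [[0, 0, 0], [0, 0, 2.5]],
    [[0, 0, 0], [0, 0, 2.5]]
  ]
}}

```text
time: 7.07
position: [0.5975, -0.1569, 0.1128]
orientation: [-0.0, 0.289, 0.957, -0.0]
contact_force: [-1.7, 2.3, 2.4]
grip_width: 0.19
finger_force: 45.0
```

```bash
python3 -c "
from h import *
st()"
```

```text
t 7.07 p [ 0.5975 -0.1569  0.1128] yaw 146.39 tilt [ 0. -0. -1.] q [ 0.89  0.76 -0.97  1.71  0.71  1.06  0.66] F [-1.7  2.3  2.4] M [ 0.64  0.17 -0.06] w 17.5 44.99850869178772
```

Call:
{"fn": "carry_out", "kwargs": {
  "targets": [
    [[0, 0, 0], [0, 0, 2.5]],
    [[0, 0, 0], [0, 0, 2.5]]
  ]
}}

```text
time: 7.23
position: [0.5975, -0.1569, 0.1128]
orientation: [-0.0, 0.331, 0.944, -0.0]
contact_force: [-1.0, 1.8, 1.8]
grip_width: 0.19
finger_force: 45.0
```

```bash
python3 -c "
from h import *
st()"
```

```text
t 7.23 p [ 0.5975 -0.1569  0.1128] yaw 141.38 tilt [ 0. -0. -1.] q [ 0.88  0.75 -0.96  1.71  0.7   1.05  0.58] F [-1.   1.8  1.8] M [0.66 0.12 0.08] w 17.4 44.99851047992706
```

Call:
{"fn": "carry_out", "kwargs": {
  "targets": [
    [[0, 0, 0], [0, 0, 2.5]],
    [[0, 0, 0], [0, 0, 2.5]]
  ]
}}

```text
time: 7.4
position: [0.5975, -0.1569, 0.1128]
orientation: [-0.0, 0.371, 0.928, -0.0]
contact_force: [-1.3, 2.5, 1.6]
grip_width: 0.195
finger_force: 45.0
```

```bash
python3 -c "
from h import *
st()"
```

```text
t 7.4 p [ 0.5975 -0.1569  0.1128] yaw 136.4 tilt [-0. -0. -1.] q [ 0.87  0.74 -0.94  1.71  0.68  1.05  0.5 ] F [-1.3  2.5  1.6] M [0.61 0.12 0.31] w 17.9 45.026895403862
```

The torque rose to 0.31 N m near yaw 136–140, so the screw has bitten. I'll turn most of the 30° and check the pointer.

Call:
{"fn": "carry_out", "kwargs": {
  "targets": [
    [[0, 0, 0], [0, 0, 3]],
    [[0, 0, 0], [0, 0, 3]],
    [[0, 0, 0], [0, 0, 3]],
    [[0, 0, 0], [0, 0, 3]],
    [[0, 0, 0], [0, 0, 3]],
    [[0, 0, 0], [0, 0, 3]],
    [[0, 0, 0], [0, 0, 3]],
    [[0, 0, 0], [0, 0, 0]]
  ]
}}

```text
time: 8.07
position: [0.5976, -0.1568, 0.1128]
orientation: [0.0, 0.534, 0.845, -0.0]
contact_force: [0.0, 2.8, 1.1]
grip_width: 0.195
finger_force: 45.0
```

```bash
python3 - <<'E'
from h import *
st()
o=[]
for n in("top","scene"):
    c=camera(n);p=proj(c,[.597,-.159,.1]).astype(int);o.append(cv2.resize(c["color"][p[1]-30:p[1]+30,p[0]-20:p[0]+20,::-1],(400,600),interpolation=cv2.INTER_CUBIC))
cv2.imwrite("pics/c4.png",np.hstack(o))
E
```

```text
t 8.07 p [ 0.5976 -0.1568  0.1128] yaw 115.42 tilt [-0. -0. -1.] q [ 0.82  0.71 -0.86  1.72  0.62  1.01  0.18] F [0.  2.8 1.1] M [0.52 0.04 0.26] w 17.9 45.02217471599579
```

View pics/c4.png

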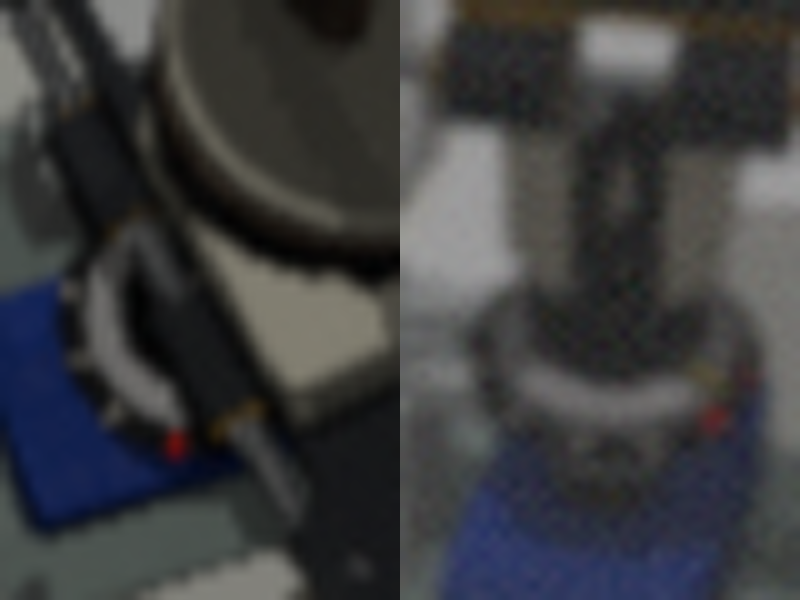

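In the scene half, the pointer at (710,375) is about 60% of the way from the first tick (752,375) to the second (715,418). That agrees with about 18–20° by torque, so it needs about 10–11° more.

Call:
{"fn": "carry_out", "kwargs": {
  "targets": [
    [[0, 0, 0], [0, 0, 2.5]],
    [[0, 0, 0], [0, 0, 2.5]],
    [[0, 0, 0], [0, 0, 2.5]],
    [[0, 0, 0], [0, 0, 2.5]],
    [[0, 0, 0], [0, 0, 0]]
  ]
}}

```text
time: 8.58
position: [0.5977, -0.1568, 0.1128]
orientation: [0.0, 0.606, 0.796, -0.0]
contact_force: [-0.7, 2.4, 1.2]
grip_width: 0.194
finger_force: 45.0
```

Call:
{"fn": "carry_out", "kwargs": {
  "targets": [
    [[0, 0, 0], [0, 0, 0]],
    [[0, 0, 0], [0, 0, 0]],
    [[0, 0, 0], [0, 0, 0]],
    [[0, 0, 0], [0, 0, 0]],
    [[0, 0, 0], [0, 0, 0]],
    [[0, 0, 0], [0, 0, 0]],
    [[0, 0, 0], [0, 0, 0]],
    [[0, 0, 0], [0, 0, 0]]
  ],
  "jaw": 7
}}

```text
time: 9.25
position: [0.5976, -0.1568, 0.1127]
orientation: [0.0, 0.606, 0.795, -0.0]
contact_force: [0.4, 0.1, -0.4]
grip_width: 0.72
finger_force: 0.0
```

```bash
python3 - <<'E'
from h import *
st()
o=[]
for n in("top","scene"):
    c=camera(n);p=proj(c,[.597,-.159,.1]).astype(int);o.append(cv2.resize(c["color"][p[1]-30:p[1]+30,p[0]-20:p[0]+20,::-1],(400,600),interpolation=cv2.INTER_CUBIC))
cv2.imwrite("pics/c5.png",np.hstack(o))
E
```

```text
t 9.25 p [ 0.5976 -0.1568  0.1127] yaw 105.37 tilt [-0.  0. -1.] q [ 0.8   0.69 -0.82  1.72  0.59  1.    0.03] F [ 0.4  0.1 -0.4] M [ 0.01 -0.16  0.03] w 66.1 0.0
```

View pics/c5.png

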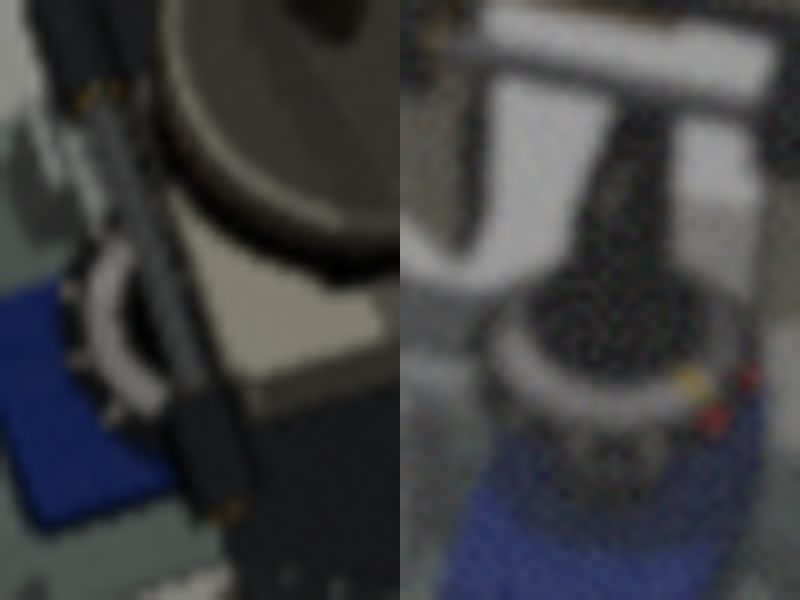

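The pointer at (692,383) now stands just inward of the second tick at (713,418), so the ring is about 30° on. The bar is free, so I retract straight up.

Call:
{"fn": "carry_out", "kwargs": {
  "targets": [
    [[0, 0, -0.5], [0, 0, 0]],
    [[0, 0, -1.5], [0, 0, 0]],
    [[0, 0, -2.5], [0, 0, 0]],
    [[0, 0, -2.5], [0, 0, 0]],
    [[0, 0, -2.5], [0, 0, 0]],
    [[0, 0, -2.5], [0, 0, 0]],
    [[3, 0, 0], [0, 0, 0]],
    [[3.5, 0, 0], [0, 0, 0]],
    [[3.5, 0, 0], [0, 0, 0]],
    [[3.5, 0, 0], [0, 0, 0]],
    [[3, 0, 0], [0, 0, 0]],
    [[2, 0, 0], [0, 0, 0]],
    [[0, 0, 0], [0, 0, 0]],
    [[0, 0, 0], [0, 0, 0]]
  ]
}}

```text
time: 10.52
position: [0.5487, 0.0233, 0.2343]
orientation: [0.001, 0.605, 0.796, 0.0]
contact_force: [-0.2, -1.0, 0.3]
grip_width: 0.764
finger_force: 0.0
```

```bash
python3 - <<'E'
from h import *
st()
c=camera("top");p=proj(c,[.597,-.159,.1]).astype(int);a=cv2.resize(c["color"][p[1]-30:p[1]+30,p[0]-30:p[0]+30,::-1],(600,600),interpolation=cv2.INTER_CUBIC)
cv2.imwrite("pics/c6.png",a)
E
```

```text
t 10.52 p [0.5487 0.0233 0.2343] yaw 105.57 tilt [-0.001  0.002 -1.   ] q [ 0.68  0.44 -0.98  1.79  0.41  1.13 -0.17] F [-0.2 -1.   0.3] M [-0.08 -0.13  0.01] w 70.1 0.0
```

View pics/c6.png

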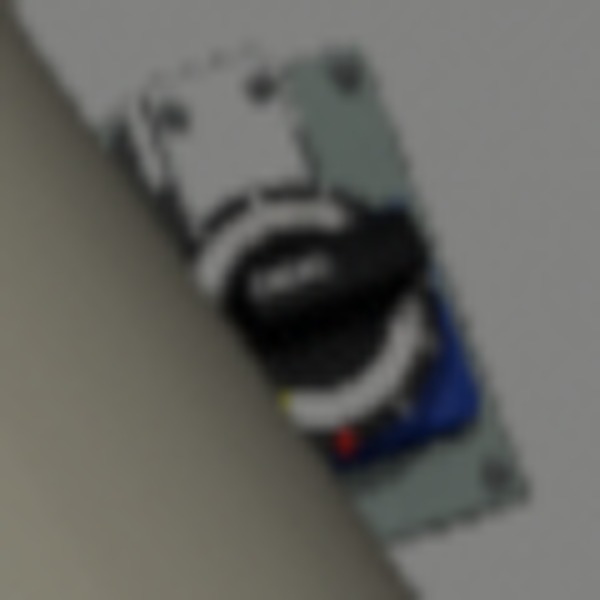

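From the ring centre at about (312,312), the pointer at (285,400) stands about 31° clockwise of the first tick at (345,440). The gripper is clear.

```bash
python3 -c "
from station import *
print(finish_job())"
```

```text
the job is handed in; nothing more can be done
None
```

The blue block's clamp was tightened until it bit, then about 31° further by the picture; it was let go tight, the other knob was never approached, and the job is handed in (no verdict was returned).

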